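Lay out connector parts in mirror order

ROBOT

A 7-joint arm with a two-finger parallel gripper is mounted at the origin on the work surface. World frame = base frame: x ahead of the robot, y to its left, z up, the work surface at z = 0. Lengths are in mm, angles in rad, forces in N, time in s.
With the tool pointing down it reaches from about 425 to 950 mm from the base axis. Payload 4.7 kg.
Tool frame: the origin (TCP) lies between the finger pads; the fingertips stand 8 mm ahead of it and the grasp point (between the pads) lies 11 mm behind it; z points along the fingers, y is the line along which they close (so a half turn about z gives the same grasp; the last joint's range is limited). The gripper opens to 85 mm and grips with 20 to 120 N. Pads are 22 mm wide; open, the fingers measure 114 mm over their backs; the gripper's body (76 mm by 85 mm) begins 54 mm behind the grasp point. The pads swing forward as they close: fully open they stand 13 mm farther back than shut.
Start: joints at [1.201, 0.469, -0.049, 1.532, 0.024, 1.141, -0.082], TCP at [225.659, -636.18, 239.335] pointing down, gripper open.
Joint ranges: [-2.59, 2.59], [-0.33, 1.99], [-1.39, 1.29], [0.1, 2.45], [-1.04, 4.18], [0.21, 1.99], [-2.66, 2.66]. Speed limits (rad/s): [2.57, 2.57, 3.14, 3.14, 3.14, 3.14, 3.14].

INTERFACE

Orientations are given as a unit quaternion [w, x, y, z].
In Python, from station import bot gives the robot as it stands.
- The arm moves only by the tool run_rows, called after "Emit:" as name(argument=value, ...) on one line, values as JSON. Schema: {"type":"object","properties":{"moves":{"type":"object","properties":{"x":{"type":"array","items":{"type":"number"},"minItems":1,"maxItems":8},"y":{"type":"array","items":{"type":"number"},"minItems":1,"maxItems":8},"z":{"type":"array","items":{"type":"number"},"minItems":1,"maxItems":8},"twist":{"type":"array","items":{"type":"number"},"minItems":1,"maxItems":8}},"additionalProperties":false,"required":["x","y","z","twist"]},"finger_gap":{"type":"number"},"grip_force":{"type":"number"},"only":{"type":"string"},"quiet":{"type":"boolean"},"lines":{"type":"string"}},"required":["moves"],"additionalProperties":false}. moves is an object with one list for each field, all of the same length, 1 to 8, a row being the entries at one place: x, y, z (the shift in mm), twist (a turn about the tool's z in rad); each row is the pose to reach, as a shift and turn from the pose commanded when the call began, along the tool's axes at that moment; what a row does not reach only later rows make up. A row lasts 1/8 s, in which the tool goes at most 62.5 mm and 0.188 rad, less where a joint would pass 70% of its speed; a pose out of reach is approached as far as the arm can. finger_gap is the opening from 0.0 (shut) to 1.0 (fully open), set as the call begins (left out keeps the last). The fingers move at their own pace and stop on an object; grip_force is the grip in N (left out, the last holds). Time passes only in rows, so rows that do not move let the fingers close. The tool returns the time, the measured TCP pose, the force, the opening and the grip force at its end. only (a regular expression) keeps the lines of the reply that match it, lines (a string "A,B") keeps lines A to B, and quiet returns only ok. Input that does not fit is refused with a message, and nothing moves.
- bot.state(): the state, without advancing time (a new reading comes with each control period).
- bot.grab_frame(name): name is "scene" or "top" or "wrist"; returns a dict with "pixels" (480x640x3 uint8, red, green, blue), "vertical_fov" (degrees; the focal length in pixels is half the picture's height over the tangent of half this angle, whatever the lens; pixels are square), "cx", "cy" (the principal point, pixels), "R" (3x3) and "t" (3): a world point X has camera coordinates R X + t; the wrist camera has in their place "mount" (4x4, takes a point from camera to tool coordinates, whose origin is the TCP and whose axes are the flange's). Camera axes: x right, y down, z forward; pixel columns grow to the right and rows downward; lengths in mm; the calibration is good to about 2 mm. A picture is of the moment at which its call begins: read the wrist's pose just before it. There is no depth.
- bot.hand_in(): hands the job in; it is judged then, once.
The state is a dict: "time": time; "q": joint angles; "qvel": joint speeds; "tau": joint torques, N m; "ee_pos": TCP position; "eef_rot": TCP orientation; "ft_force": force on the tool from outside, world axes, zero at the start; "torque": the same for the moment, N m; "gripper_width": opening from 0.0 (shut) to 1.0 (fully open); "grasp_force": force on a finger pad.
Only numpy, scipy, OpenCV 4.12 (cv2) and the standard library are available. Lean on these libraries where they do the work, as an engineer would, in place of code of your own. Each camera call takes 0.05 s, during which the arm holds its last target. There are 200 camera calls.

TASK

Move the four connector parts one by one from the tray with the white pads into the empty tray, one to a cell and in reverse order, so that the new row is the mirror image of the old one: the part at the end nearest the empty tray goes into that tray's nearest cell, the next into the next, and the farthest into the farthest. Set each down gently (do not drop it), standing upright as it stood, near the middle of its cell.

Things in the scene. Friction and masses are not known exactly. Their poses are not given: they have to be found in the camera images.
- barrel: a tall plain black plastic connector barrel: round, 64 mm high, 24 mm across, with a 28 mm collar over its lowest 15 mm; the tallest part without a pin on top. Loose, 30 to 85 g; origin at the centre of its underside, z up along its axis.
- coupling: a short wide aluminium coupling nut: round, 36 mm high, 34 mm across, ribbed side, flat top with a dark disc. Loose, 30 to 85 g; origin at the centre of its underside, z up along its axis.
- jack: a jack plug standing on its black plastic handle: round handle 24 mm across and 40 mm high, with a thin steel pin 9 mm across above it, 70 mm high in all (grip the handle; the pin fits between the fingers). Loose, 30 to 85 g; origin at the centre of its underside, z up along its axis.
- panel: a panel connector standing on its square steel flange (28 x 28 mm, 8 mm thick, any small yaw), round aluminium body 22 mm across above it, 50 mm high in all, flat top with a dark disc. Loose, 30 to 85 g; origin at the centre of its underside, z up along its axis.
- tray_a: Full tray: fixed grey tray, 62 x 236 x 12 mm, a row of four square cells (54 mm inside, walls and floor 4 mm). Origin: centre of underside. Cell centres on its y axis at -0.087, -0.029, 0.029, 0.087 m (y points to the robot's left, yaw within 0.25 rad). Holds the parts, in any order, on white pads, undersides 7 mm above the table. Left or right of tray_b.
- tray_b: Empty tray, no pads: fixed grey tray, 62 x 236 x 12 mm, a row of four square cells (54 mm inside, walls and floor 4 mm). Origin: centre of underside. Cell centres on its y axis at -0.087, -0.029, 0.029, 0.087 m (y points to the robot's left, yaw within 0.25 rad). A part standing in it has its underside 4 mm above the table.
- pad_barrel: One of four alike fixed white pads, 46 x 46 x 3 mm, one in each cell of tray_a: the pad on which the barrel stands at the start. It stays put and so marks the cell from which the barrel came. Origin: centre of its underside, on the cell's floor.
- pad_coupling: One of four alike fixed white pads, 46 x 46 x 3 mm, one in each cell of tray_a: the pad on which the coupling stands at the start. It stays put and so marks the cell from which the coupling came. Origin: centre of its underside, on the cell's floor.
- pad_jack: One of four alike fixed white pads, 46 x 46 x 3 mm, one in each cell of tray_a: the pad on which the jack stands at the start. It stays put and so marks the cell from which the jack came. Origin: centre of its underside, on the cell's floor.
- pad_panel: One of four alike fixed white pads, 46 x 46 x 3 mm, one in each cell of tray_a: the pad on which the panel stands at the start. It stays put and so marks the cell from which the panel came. Origin: centre of its underside, on the cell's floor.

How it is judged (in metres and radians):
At the end, for the whole second after the job is handed in: Each part stands upright (tilt under 0.1 rad) on the floor of tray_b, within 15 mm of its cell's centre along each of the tray's axes, in the mirror cell of the one it came from (tray_a cell at y goes to tray_b cell at -y), at rest and released (((y of pad_barrel in the frame of tray_a between -0.107 and -0.067 m and y of barrel in the frame of tray_b between 0.072 and 0.102 m) or (y of pad_barrel in the frame of tray_a between -0.049 and -0.009 m and y of barrel in the frame of tray_b between 0.014 and 0.044 m) or (y of pad_barrel in the frame of tray_a between 0.009 and 0.049 m and y of barrel in the frame of tray_b between -0.044 and -0.014 m) or (y of pad_barrel in the frame of tray_a between 0.067 and 0.107 m and y of barrel in the frame of tray_b between -0.102 and -0.072 m)) and x of barrel in the frame of tray_b between -0.015 and 0.015 m and height (world z) of barrel between 0 and 0.0065 m and angle between each of barrel, coupling, jack, panel's own z axis and vertical below 0.1 rad and linear speed of each of barrel, coupling, jack, panel below 0.02 m/s and ((y of pad_coupling in the frame of tray_a between -0.107 and -0.067 m and y of coupling in the frame of tray_b between 0.072 and 0.102 m) or (y of pad_coupling in the frame of tray_a between -0.049 and -0.009 m and y of coupling in the frame of tray_b between 0.014 and 0.044 m) or (y of pad_coupling in the frame of tray_a between 0.009 and 0.049 m and y of coupling in the frame of tray_b between -0.044 and -0.014 m) or (y of pad_coupling in the frame of tray_a between 0.067 and 0.107 m and y of coupling in the frame of tray_b between -0.102 and -0.072 m)) and x of coupling in the frame of tray_b between -0.015 and 0.015 m and height (world z) of coupling between 0 and 0.0065 m and ((y of pad_jack in the frame of tray_a between -0.107 and -0.067 m and y of jack in the frame of tray_b between 0.072 and 0.102 m) or (y of pad_jack in the frame of tray_a between -0.049 and -0.009 m and y of jack in the frame of tray_b between 0.014 and 0.044 m) or (y of pad_jack in the frame of tray_a between 0.009 and 0.049 m and y of jack in the frame of tray_b between -0.044 and -0.014 m) or (y of pad_jack in the frame of tray_a between 0.067 and 0.107 m and y of jack in the frame of tray_b between -0.102 and -0.072 m)) and x of jack in the frame of tray_b between -0.015 and 0.015 m and height (world z) of jack between 0 and 0.0065 m and ((y of pad_panel in the frame of tray_a between -0.107 and -0.067 m and y of panel in the frame of tray_b between 0.072 and 0.102 m) or (y of pad_panel in the frame of tray_a between -0.049 and -0.009 m and y of panel in the frame of tray_b between 0.014 and 0.044 m) or (y of pad_panel in the frame of tray_a between 0.009 and 0.049 m and y of panel in the frame of tray_b between -0.044 and -0.014 m) or (y of pad_panel in the frame of tray_a between 0.067 and 0.107 m and y of panel in the frame of tray_b between -0.102 and -0.072 m)) and x of panel in the frame of tray_b between -0.015 and 0.015 m and height (world z) of panel between 0 and 0.0065 m); the robot touches nothing.
It fails at once if the barrel is dropped or thrown: it flies free of any support at more than 0.8 m/s (a fall of about 33 mm) (contact force between anything else and barrel below 0.001 N and linear speed of barrel above 0.8 m/s).
It fails at once if the coupling is dropped or thrown: it flies free of any support at more than 0.8 m/s (a fall of about 33 mm) (contact force between anything else and coupling below 0.001 N and linear speed of coupling above 0.8 m/s).
It fails at once if the jack is dropped or thrown: it flies free of any support at more than 0.8 m/s (a fall of about 33 mm) (contact force between anything else and jack below 0.001 N and linear speed of jack above 0.8 m/s).
It fails at once if the panel is dropped or thrown: it flies free of any support at more than 0.8 m/s (a fall of about 33 mm) (contact force between anything else and panel below 0.001 N and linear speed of panel above 0.8 m/s).
It also fails if it takes over 99 s, if anything falls off the work surface, if the arm or the gripper's body presses on something with over 40 N, if the wrist force passes 120 N, or if a joint passes its speed limit or range.

## Working session

There is one attempt and no reset: what is moved stays moved. The work goes in short steps, Python scripts to look and compute and a tool call to move; the robot and the scene stay as the last step left them, time stands still between calls to the robot, and variables do not carry over. Pictures are saved under pics/ and viewed, at most 14 in all, crops included, and the job is handed in when it is done.

```bash
ls; mkdir -p pics
```

Run:
```python
from station import bot
import cv2,numpy as np
s=bot.state();print(s)
for n in("top","scene"):
    f=bot.grab_frame(n);np.savez(f"{n}.npz",**f)
    cv2.imwrite(f"pics/{n}0.png",f["pixels"][:,:,::-1]);print(n,{k:v for k,v in f.items() if k!="pixels"})
```

```text
pics
{'time': 0.0, 'q': array([ 1.20108728,  0.46941369, -0.04861222,  1.53366984,  0.02409387,
        1.14098055, -0.08229695]), 'qvel': array([ 3.10185646e-05, -4.00936133e-04, -7.04541957e-04,  6.28120888e-06,
        7.54723236e-04,  3.08302821e-04,  1.94683552e-03]), 'tau': array([ 1.03113684e-04, -5.10302174e+01, -4.66953730e-02, -2.37707502e+01,
        1.06398028e-02,  7.48689752e-03, -2.69230163e-06]), 'ee_pos': array([ 225.4566465 , -635.64788884,  238.29034968]), 'eef_rot': array([-9.24340034e-04,  9.85511823e-01,  1.69604118e-01, -1.86823621e-04]), 'ft_force': array([ 0.29368897, -0.41595572,  0.70298399]), 'torque': array([ 0.03019708, -0.01805661,  0.0384369 ]), 'grasp_force': 0.0, 'gripper_width': 0.9941577387408078}
top {'vertical_fov': 49.78659607168391, 'cx': 327.30352438355084, 'cy': 235.32347040171246, 'R': array([[-1.69464191e-04, -9.99924701e-01, -1.22704685e-02],
       [-9.90990512e-01,  1.81133302e-03, -1.33919843e-01],
       [ 1.33931985e-01,  1.21372233e-02, -9.90916198e-01]]), 't': array([ 15.90495717, 565.22226487, 784.31739479])}
scene {'vertical_fov': 45.59809285734649, 'cx': 315.70735129011734, 'cy': 246.23431396145014, 'R': array([[ 0.23141745,  0.97284576, -0.0041351 ],
       [ 0.77241199, -0.18631973, -0.60717764],
       [-0.59146064,  0.1373175 , -0.79455536]]), 't': array([-131.34863582, -383.9391752 , 1346.98502097])}
```

View pics/top0.png

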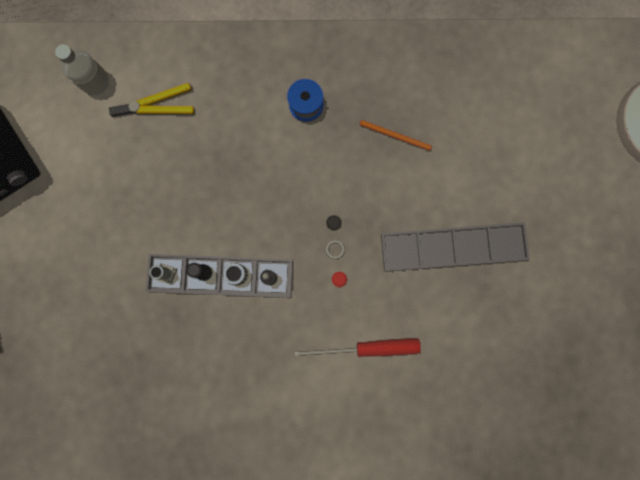

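View pics/scene0.png

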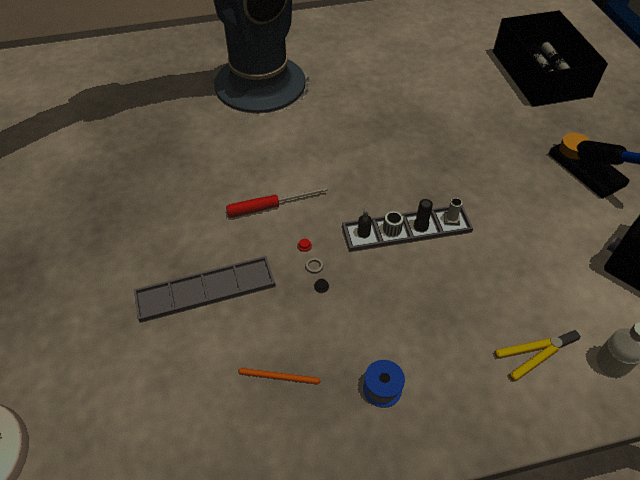

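Top view: tray_a spans (148–292, 256–297). From left to right it holds panel (157,272), barrel (198,271), coupling (235,272) and jack (269,277). tray_b spans (382–527, 225–271). The scene view shows the same order. Next I'll measure the trays.

Create h.py:
```python
import numpy as np,cv2
from scipy.spatial.transform import Rotation as Ro
def cam(f,s=None):
    F=240/np.tan(np.radians(f["vertical_fov"])/2)
    if "mount" in f:
        w,x,y,z=s["eef_rot"];T=np.eye(4);T[:3,:3]=Ro.from_quat([x,y,z,w]).as_matrix();T[:3,3]=s["ee_pos"]
        M=T@np.array(f["mount"]);R=M[:3,:3].T;t=-R@M[:3,3]
    else: R,t=np.array(f["R"]),np.array(f["t"])
    return F,float(f["cx"]),float(f["cy"]),R,t
def ray(c,uv,z):
    F,cx,cy,R,t=c;uv=np.atleast_2d(uv).astype(float)
    d=np.c_[(uv[:,0]-cx)/F,(uv[:,1]-cy)/F,np.ones(len(uv))]@R
    o=-R.T@t
    return o+d*((z-o[2])/d[:,2])[:,None]
def proj(c,X):
    F,cx,cy,R,t=c;p=np.atleast_2d(X)@R.T+t
    return np.c_[F*p[:,0]/p[:,2]+cx,F*p[:,1]/p[:,2]+cy]
```

Run:
```python
from h import *
for n,rois in(("top",[(135,245,305,310),(370,215,540,285)]),("scene",[(330,190,485,262),(125,245,285,330)])):
    f=np.load(n+".npz");c=cam(f);im=f["pixels"].astype(int)
    for i,(a,b,e,d) in enumerate(rois):
        p=im[b:d,a:e];rb=p[...,0]-p[...,2]
        m=((rb<10)&(p.max(2)>40)).astype(np.uint8)*255
        m=cv2.morphologyEx(m,cv2.MORPH_OPEN,np.ones((2,2),np.uint8)); m=cv2.morphologyEx(m,cv2.MORPH_CLOSE,np.ones((3,3),np.uint8))
        cs=cv2.findContours(m,cv2.RETR_EXTERNAL,cv2.CHAIN_APPROX_NONE)[0]
        k=max(cs,key=cv2.contourArea)[:,0]+[a,b]
        X=ray(c,k,12)[:,:2].astype(np.float32)
        r=cv2.minAreaRect(X);print(n,"AB"[i],r)
        cv2.imwrite(f"pics/m_{n}{i}.png",np.hstack([cv2.resize(m,None,fx=2,fy=2)]))
```

```text
top A ((501.3272705078125, 192.85169982910156), (228.90634155273438, 59.864906311035156), 87.47476959228516)
top B ((549.980224609375, -217.3168182373047), (61.1395378112793, 185.8610076904297), 4.1191020011901855)
scene A ((504.46673583984375, 104.99723815917969), (47.525794982910156, 49.87552261352539), 87.56891632080078)
scene B ((567.8463745117188, -303.6551208496094), (3.31345272064209, 8.26849365234375), 87.15484619140625)
```

Emit:
run_rows(moves={"x":[50, 110, 170, 230, 290, 350, 400, 430], "y":[-32, -70, -109, -147, -186, -224, -256, -276], "z":[-10, -20, -30, -40, -50, -55, -60, -60], "twist":[-0.15, -0.33, -0.51, -0.69, -0.87, -1.03, -1.15, -1.23]})

```text
time: 1.1
ee_pos: [529.1, -244.4, 298.6]
eef_rot: [0.0, 0.706, 0.708, -0.0]
ft_force: [1.5, -1.0, 0.0]
gripper_width: 1.0
grasp_force: 0.0
```

Create look.py:
```python
import sys
from station import bot
from h import *
def look(name):
    s=bot.state();f=bot.grab_frame("wrist")
    np.savez(name+".npz",eef_rot=s["eef_rot"],ee_pos=s["ee_pos"],**f)
    cv2.imwrite(f"pics/{name}.png",f["pixels"][:,:,::-1]);return s,f
if __name__=="__main__":
    s,f=look(sys.argv[1]);print({k:v for k,v in f.items() if k!="pixels"},s["ee_pos"],s["eef_rot"],s["time"],s["q"])
    print(ray(cam(f,s),[[320,240],[0,0],[639,479]],12))
```

```bash
python3 look.py w1
```

```text
{'vertical_fov': 71.46572077606693, 'cx': 322.9571295194301, 'cy': 238.7229393302303, 'mount': array([[ 1.20534627e-03, -9.45797764e-01, -3.24753962e-01,
         8.33960854e+01],
       [ 9.99999031e-01,  1.36630588e-03, -2.67599341e-04,
        -8.91747825e-01],
       [ 6.96808105e-04, -3.24753325e-01,  9.45798495e-01,
        -1.34499480e+02],
       [ 0.00000000e+00,  0.00000000e+00,  0.00000000e+00,
         1.00000000e+00]])} [ 529.06416072 -244.42288561  298.59274096] [ 1.57523159e-04  7.06278423e-01  7.07934148e-01 -8.30070273e-05] 1.1 [ 0.73347457  0.31035598 -0.47613498  1.66200481  0.15075144  1.20552991
  0.22515883]
[[ 524.28119761 -307.54142914   12.        ]
 [ 181.14934641  -36.48342003   12.        ]
 [1090.00899331 -753.97080598   12.        ]]
```

View pics/w1.png

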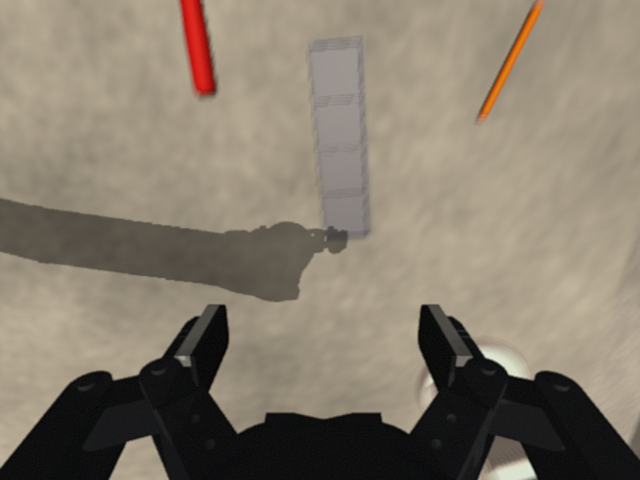

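The wrist view is blurred by motion. tray_b runs from (335,40) down to (345,237), with image-up as world +y. I'll let the arm settle and measure again.

Emit:
run_rows(moves={"x":[0, 0], "y":[0, 0], "z":[0, 0], "twist":[0, 0]})

```text
time: 1.4
ee_pos: [527.4, -247.2, 297.9]
eef_rot: [-0.0, 0.708, 0.706, -0.001]
ft_force: [0.0, -0.5, 0.8]
gripper_width: 1.006
grasp_force: 0.0
```

Create tray.py:
```python
import sys
from h import *
def tray(name,a,b,e,d,thr=10,save=True):
    f=np.load(name+".npz");c=cam(f,f);p=f["pixels"][b:d,a:e].astype(int)
    m=((p[...,0]-p[...,2]<thr)&(p.max(2)>60)).astype(np.uint8)*255
    m=cv2.morphologyEx(m,cv2.MORPH_OPEN,np.ones((3,3),np.uint8));m=cv2.morphologyEx(m,cv2.MORPH_CLOSE,np.ones((5,5),np.uint8))
    k=max(cv2.findContours(m,cv2.RETR_EXTERNAL,cv2.CHAIN_APPROX_NONE)[0],key=cv2.contourArea)[:,0]+[a,b]
    r=cv2.minAreaRect(ray(c,k,12)[:,:2].astype(np.float32));print(r)
    im=f["pixels"][:,:,::-1].copy();q=proj(c,np.c_[cv2.boxPoints(r),[12]*4]).astype(int)
    cv2.polylines(im,[q],True,(0,255,0),1);cv2.polylines(im,[k],True,(0,0,255),1);cv2.imwrite(f"pics/{name}_t.png",im)
if __name__=="__main__": tray(sys.argv[1],*map(int,sys.argv[2:]))
```

```bash
python3 look.py w2; python3 tray.py w2 240 5 460 280 12
```

```text
{'vertical_fov': 71.46572077606693, 'cx': 322.9571295194301, 'cy': 238.7229393302303, 'mount': array([[ 1.20276844e-03, -9.45796185e-01, -3.24758572e-01,
         8.33920970e+01],
       [ 9.99999040e-01,  1.36123667e-03, -2.60763446e-04,
        -8.92197364e-01],
       [ 6.88702350e-04, -3.24757947e-01,  9.45796914e-01,
        -1.34498173e+02],
       [ 0.00000000e+00,  0.00000000e+00,  0.00000000e+00,
         1.00000000e+00]])} [ 527.36294051 -247.21930823  297.91096438] [-3.43780950e-04  7.07870629e-01  7.06341739e-01 -6.34920131e-04] 1.4 [ 0.73627421  0.31045029 -0.47298893  1.66302286  0.15039443  1.20540647
  0.22643576]
[[ 521.87955513 -310.10840397   12.        ]
 [ 180.11712584  -37.79528532   12.        ]
 [1083.63247622 -757.23889562   12.        ]]
((548.0780029296875, -194.70433044433594), (60.46976089477539, 234.27285766601562), 4.290541648864746)
```

View pics/w2_t.png

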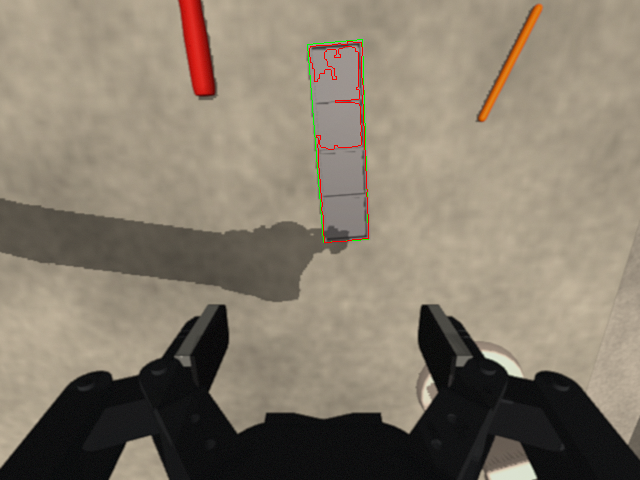

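tray_b is now outlined fully at (310–368, 42–240), and its size checks out at 60.5×234.3 mm. Its centre is (548.1, −194.7) and its yaw 0.075. Next I'll look at tray_a.

Emit:
run_rows(moves={"x":[40, 100, 160, 220, 280, 340, 375, 387], "y":[-2, -6, -10, -13, -16, -19, -21, -22], "z":[0, 0, 0, 0, 0, 0, 0, 0], "twist":[0, 0.01, 0.02, 0.03, 0.04, 0.044, 0.044, 0.044]})

```text
time: 2.45
ee_pos: [506.0, 141.9, 298.5]
eef_rot: [0.0, 0.722, 0.692, 0.0]
ft_force: [0.5, 0.2, -0.5]
gripper_width: 1.0
grasp_force: 0.0
```

Emit:
run_rows(moves={"x":[0, 0], "y":[0, 0], "z":[0, 0], "twist":[0, 0]})

```text
time: 2.7
ee_pos: [506.8, 138.5, 298.2]
eef_rot: [0.0, 0.724, 0.69, -0.001]
ft_force: [0.1, -0.8, 0.7]
gripper_width: 1.002
grasp_force: 0.0
```

```bash
python3 look.py w3; python3 tray.py w3 240 5 460 280 12
python3 -c "
from h import *
c=cam(np.load('top.npz'));d=np.array([-.0748,.9972]);e=np.array([.9972,.0748])
print(proj(c,[[*(np.array([548.1,-194.7])+a*31*e+b*118*d),12] for a in(1,-1) for b in(1,-1)]))"
```

```text
{'vertical_fov': 71.46572077606693, 'cx': 322.9571295194301, 'cy': 238.7229393302303, 'mount': array([[ 1.20536738e-03, -9.45787021e-01, -3.24785250e-01,
         8.33510065e+01],
       [ 9.99999090e-01,  1.33654485e-03, -1.80797899e-04,
        -8.97379843e-01],
       [ 6.05086360e-04, -3.24784736e-01,  9.45787772e-01,
        -1.34499282e+02],
       [ 0.00000000e+00,  0.00000000e+00,  0.00000000e+00,
         1.00000000e+00]])} [506.83802882 138.48920687 298.20077711] [ 3.79175971e-04  7.23862131e-01  6.89944332e-01 -5.39758603e-04] 2.7 [ 0.22852808  0.23976267 -0.68419554  1.7784053   0.16409845  1.18153033
 -0.5523465 ]
[[ 498.82616011   75.4719073    12.        ]
 [ 170.175804    363.15419413   12.        ]
 [1041.38199746 -398.96219141   12.        ]]
((500.3877868652344, 190.91781616210938), (234.3987579345703, 60.81610870361328), 88.05358123779297)
[[382.42570081 234.36591657]
 [526.08083843 223.42813455]
 [385.83624779 272.09549913]
 [530.92073455 261.07116759]]
```

View pics/w3_t.png

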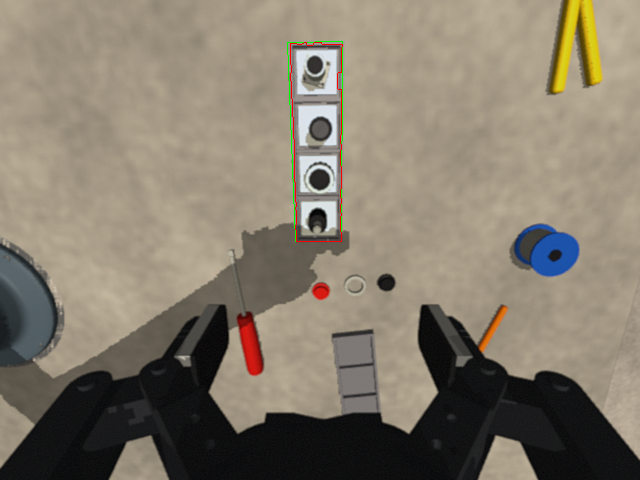

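tray_a fits at (292–342, 43–241), centre (500.4, 190.9), yaw −0.034. The part tops sit at panel (316,66), barrel (320,128), coupling (319,179) and jack (317,220). I'll zoom in for the part centres.

Create parts.py:
```python
from h import *
import sys
def blob(name,n,A=(500.4,190.9),yaw=-.034):
    """dark-blob centroids near each cell, cast to the part's top plane, in tray frame"""
    f=np.load(name+".npz");c=cam(f,f);im=f["pixels"];g=im.max(2)
    return c,im,g
f=np.load("w3.npz");c=cam(f,f);im=f["pixels"];g=im.max(2)
A=np.array([500.4,190.9]);y=-.034;ex=np.array([np.cos(y),np.sin(y)]);ey=np.array([-ex[1],ex[0]])
for n,cy,z,uv in(("panel",87,57,(316,66)),("barrel",29,71,(320,128)),("coupling",-29,43,(319,179))):
    m=(g<85).astype(np.uint8);N,l,st,ce=cv2.connectedComponentsWithStats(m)
    i=min(range(1,N),key=lambda i:np.hypot(*(ce[i]-uv))+(st[i,4]<40)*99)
    X=ray(c,ce[i],z)[0,:2];print(n,st[i],ce[i].round(1),X.round(1),"tray",((X-A)@ex).round(1),((X-A)@ey-cy).round(1))
crop=im[36:246,280:354,::-1];cv2.imwrite("pics/crop3.png",cv2.resize(np.vstack([crop]),None,fx=2.8,fy=2.8,interpolation=cv2.INTER_CUBIC))
```

```bash
python3 parts.py
```

```text
panel [308  56  14  18 195] [314.5  64.6] [503.8 278.7] tray 0.4 0.8
barrel [310 117  21  24 207] [320.1 128.6] [506.5 217.4] tray 5.2 -2.3
coupling [310 169  19  21 304] [319.2 179.1] [502.4 161.2] tray 3.0 -0.6
```

View pics/crop3.png

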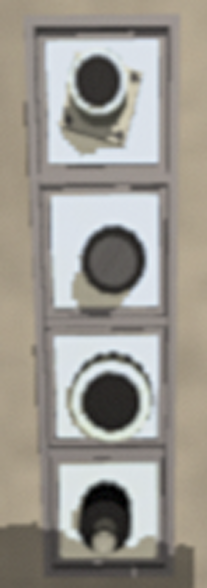

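The crop shows clean top discs on panel, barrel and coupling. The jack's pin tip is near crop (103,538) and its handle's top near (105,512). I'll cast both.

Run:
```python
from h import *
f=np.load("w3.npz");c=cam(f,f)
A=np.array([500.4,190.9]);y=-.034;ex=np.array([np.cos(y),np.sin(y)]);ey=np.array([-ex[1],ex[0]])
for n,uv,z in(("tip",(103/2.8+280,540/2.8+36),77),("handle",(105/2.8+280,512/2.8+36),47)):
    X=ray(c,uv,z)[0,:2];print(n,X.round(1),((X-A)@ex).round(1),((X-A)@ey+87).round(1))
# handle dark mask bottom/side extents
g=f["pixels"].max(2)[196:240,296:340];print(g[::2,::2])
```

```text
tip [497.6 111.4] -0.1 7.5
handle [498.1 114.6] 0.3 10.7
[[128 118 120 120 120 120 119 120 120 120 122 121 121 121 120 120 121 124
  125 123 124 107]
 [128 135 139 138 139 138 138 138 138 134 132 132 140 139 140 140 139 139
  137 139 140 115]
 [134 120 136 138 140 139 137 138 139 129 126 135 144 145 145 145 145 144
  146 147 137  87]
 [133 120 148 213 214 214 214 216 215 217 218 224 223 224 224 225 226 225
  224 224 165  85]
 [132 119 150 228 228 229 228 226 226 226 229 228 228 227 228 228 229 229
  227 228 167  83]
 [132 119 147 227 227 227 226 226 228 230 228 229 229 230 229 228 228 228
  228 230 168  85]
 [130 120 132 227 225 226 226 227 220 160  92 102 120 202 230 228 227 227
  228 229 168  86]
 [129 119 130 227 227 227 229 212  86  19   4   7   0  56 153 229 225 226
  228 229 168  84]
 [131 118 132 230 229 229 228 127   9   5  11  11   7   6  57 205 227 227
  229 230 174  88]
 [131 118 129 229 228 230 186  36   5  10  17  16   9   7   7 141 229 229
  229 230 175 111]
 [131 118 130 228 227 230 149  17  20  35  39  38  36  24   7 115 230 230
  228 229 175 109]
 [132 119 141 228 22
[... 303 characters left out ...]
9  61  63  36  32  99 228 226
  228 229 173 113]
 [ 82  70  88 160 227 230 109  29  27  75 132 120  64  30  29 121 229 230
  226 229 174 111]
 [ 79  70  83 147 173 193 176  39  48 144 161 160 126  34  45 184 230 188
  164 167 158 111]
 [ 81  70  84 147 158 157 159  93  58 152 169 169 129  30 112 226 206 163
  163 162 109  78]
 [ 80  72  86 153 159 158 160 155 120 145 172 161 118 119 155 164 162 162
  163 161 105  73]
 [ 81  71  82 144 161 162 161 162 158 153 146 149 156 162 160 159 160 158
  161 152  97  74]
 [ 82  73  74  79  80  80  80  80  83 115  96  79  81  80  81  79  80  78
   79  79  76  72]
 [ 82  64  49  46  45  47  46  48  47  51  50  50  48  52  49  53  58  45
   47  49  48  54]]
```

Create go.py:
```python
import sys
from station import bot
from h import *
s=bot.state();w,x,y,z=s["eef_rot"];R=Ro.from_quat([x,y,z,w]).as_matrix()
t=np.array(list(map(float,sys.argv[1:4])));yaw=np.pi/2+float(sys.argv[4])
d=R.T@(t-s["ee_pos"]);cur=np.arctan2(R[1,0],R[0,0])
print("tool d",d.round(1),"turn",round(cur-yaw,3),"at",s["ee_pos"].round(1),"F",s["ft_force"].round(1),"w",round(s["gripper_width"],3),"g",round(s["grasp_force"],1),"t",s["time"])
```

```bash
python3 go.py 497.8 108.3 120 -0.034
```

```text
tool d [-30.6  -7.5 178.3] turn -0.014 at [506.8 138.7 298.3] F [ 0.3 -0.6 -0.7] w 1.001 g 0.0 t 2.75
```

Emit:
run_rows(moves={"x":[-10, -20, -28, -31, -31, -31], "y":[-2, -5, -7, -7, -7, -7], "z":[50, 110, 155, 178, 178, 178], "twist":[0, -0.014, -0.014, -0.014, -0.014, -0.014]})

```text
time: 3.5
ee_pos: [499.0, 110.2, 121.6]
eef_rot: [0.001, 0.718, 0.696, 0.001]
ft_force: [-0.5, 0.3, 0.1]
gripper_width: 1.0
grasp_force: 0.0
```

```bash
python3 go.py 497.8 108.3 23 -0.034; python3 look.py w4 >/dev/null
```

```text
tool d [-2.  -1.3 98.6] turn 0.003 at [499.  110.2 121.6] F [-0.5  0.3  0.1] w 1.0 g 0.0 t 3.5
```

View pics/w4.png

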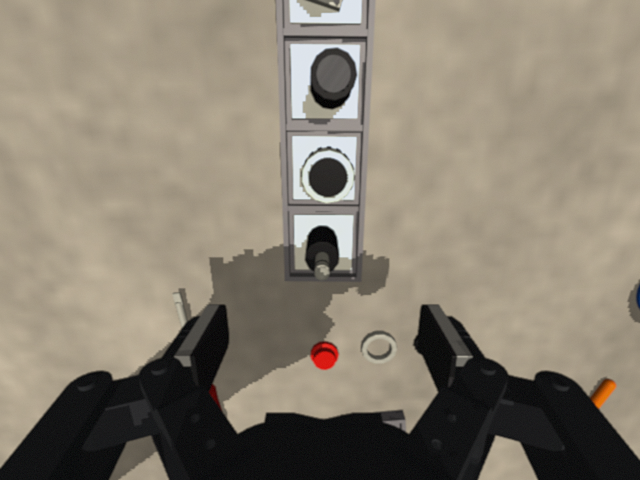

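From the closer view: barrel top (333,75), coupling disc (328,177), jack tip about (321,270), jack handle top about (322,252). I'll cross-check these.

Run:
```python
from h import *
f=np.load("w4.npz");c=cam(f,f)
for n,uv,z in(("barrel",(333,75),71),("coup",(328.5,177),43),("tip",(321,270),77),("handle",(322,253),47)): print(n,ray(c,uv,z)[0].round(1))
for n,X in(("tip",(497.8,108.3,77)),("htop",(497.8,108.3,47)),("base",(497.8,108.3,7))):print(n,proj(c,X).round(1))
```

```text
barrel [506.4 216.8  71. ]
coup [503.3 161.8  43. ]
tip [497.1 112.8  77. ]
handle [497.6 111.7  47. ]
tip [[322.5 276.9]]
htop [[322.5 257.7]]
base [[322.5 238.5]]
```

Emit:
run_rows(moves={"x":[0, 0, 0, 0, 0], "y":[-1, -1.5, -1.5, -1.5, -1.5], "z":[40, 80, 97, 98.5, 98.5], "twist":[0, 0, 0, 0, 0]})

```text
time: 4.18
ee_pos: [497.6, 110.9, 23.3]
eef_rot: [0.001, 0.718, 0.696, 0.001]
ft_force: [0.3, 0.3, 1.0]
gripper_width: 0.999
grasp_force: 0.0
```

Emit:
run_rows(moves={"x":[0, 0, 0, 0, 0, 0], "y":[0, 0, 0, 0, 0, 0], "z":[0, 0, 0, 0, 0, 0], "twist":[0, 0, 0, 0, 0, 0]}, finger_gap=0, grip_force=40)

```text
time: 4.92
ee_pos: [496.7, 110.4, 22.4]
eef_rot: [0.0, 0.718, 0.696, 0.0]
ft_force: [-1.0, -0.6, 6.3]
gripper_width: 0.266
grasp_force: 39.1
```

```bash
python3 go.py 497.8 110 150 -0.034
```

```text
tool d [  -0.4    1.2 -127.6] turn 0.004 at [496.7 110.4  22.4] F [-1.  -0.6  6.3] w 0.266 g 39.1 t 4.925
```

Emit:
run_rows(moves={"x":[0, 0, 0, 0], "y":[0, 0, 0, 0], "z":[-15, -45, -80, -85], "twist":[0, 0, 0, 0]})

```text
time: 5.42
ee_pos: [497.9, 111.0, 109.5]
eef_rot: [0.001, 0.718, 0.696, 0.002]
ft_force: [-0.2, -0.7, -0.4]
gripper_width: 0.267
grasp_force: 39.2
```

```bash
python3 go.py 541.6 -107.9 107 0.075
```

```text
tool d [-217.5   50.3    2.5] turn -0.105 at [497.9 111.  109.5] F [-0.2 -0.7 -0.4] w 0.267 g 39.2 t 5.425
```

Emit:
run_rows(moves={"x":[-20, -60, -105, -150, -190, -212, -217, -217], "y":[5, 14, 24, 35, 44, 49, 50, 50], "z":[0, 0, 0, 0, 0, 1, 1, 1], "twist":[-0.01, -0.03, -0.05, -0.07, -0.09, -0.105, -0.105, -0.105]})

```text
time: 6.42
ee_pos: [539.4, -107.1, 105.6]
eef_rot: [-0.001, 0.68, 0.733, -0.0]
ft_force: [-0.5, 0.7, -0.4]
gripper_width: 0.269
grasp_force: 39.2
```

```bash
python3 go.py 541.6 -107.9 19.6 0.075;  python3 look.py w5 >/dev/null
```

```text
tool d [-1.   2.2 86. ] turn 0.0 at [ 539.4 -107.1  105.6] F [-0.5  0.7 -0.4] w 0.269 g 39.2 t 6.425
```

View pics/w5.png

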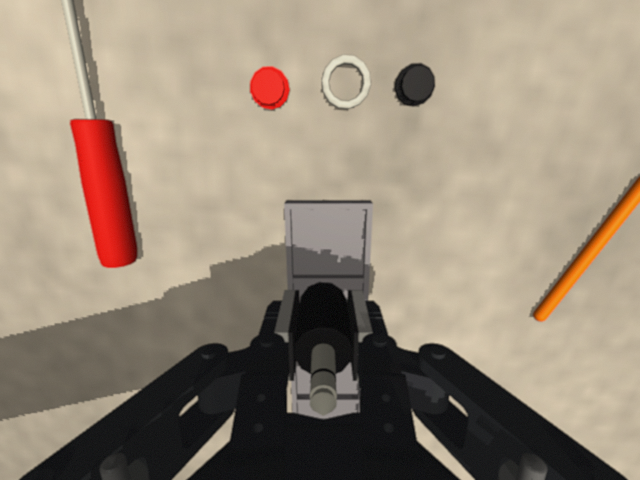

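The jack is held upright. tray_b's near end is at v≈202 (u 286–372), with the first cell wall at v≈280. I'll check the prediction.

Run:
```python
from h import *
f=np.load("w5.npz");c=cam(f,f);y=.075;ex=np.array([np.cos(y),np.sin(y)]);ey=np.array([-ex[1],ex[0]]);B=np.array([548.1,-194.7])
for a,b in((-31,118),(31,118),(-31,58),(31,58)):print(a,b,proj(c,[*(B+a*ex+b*ey),12]).round(1))
print((ray(c,[[286.5,203],[371.5,203],[329,280]],12)[:,:2]-B)@np.c_[ex,ey])
print("tip",ray(c,(322,401),105.6+77-22.4), "handle far top edge",f["ee_pos"])
```

```text
-31 118 [[283.2 205.1]]
31 118 [[371.9 205.2]]
-31 58 [[286.1 282.6]]
31 58 [[368.  282.8]]
[[-28.63378577 119.4854059 ]
 [ 30.63714468 119.60137592]
 [  1.44918731  60.27927959]]
tip [[ 538.02687511 -103.39117165  160.2       ]] handle far top edge [ 539.40608394 -107.13295089  105.5883434 ]
```

Emit:
run_rows(moves={"x":[-2, -2, -2, -2, -2, -2], "y":[3, 3, 3, 3, 3, 3], "z":[40, 70, 80, 83, 84.5, 84.5], "twist":[0, 0, 0, 0, 0, 0]})

```text
time: 7.22
ee_pos: [543.7, -109.7, 22.4]
eef_rot: [0.001, 0.68, 0.733, 0.0]
ft_force: [0.3, 0.0, -0.9]
gripper_width: 0.267
grasp_force: 39.3
```

```bash
python3 go.py 541.6 -107.9 19.5 0.075
```

```text
tool d [ 2.  -2.   2.9] turn 0.0 at [ 543.7 -109.7   22.4] F [ 0.3  0.  -0.9] w 0.267 g 39.3 t 7.225
```

Emit:
run_rows(moves={"x":[0, 0, 0, 0], "y":[0, 0, 0, 0], "z":[1.5, 2.5, 3, 3], "twist":[0, 0, 0, 0]})

```text
time: 7.72
ee_pos: [543.2, -109.9, 19.4]
eef_rot: [0.0, 0.68, 0.733, -0.0]
ft_force: [-2.6, 0.4, 6.7]
gripper_width: 0.27
grasp_force: 39.9
```

```bash
python3 go.py 541.6 -107.9 19.5 0.075
```

```text
tool d [ 2.1 -1.5 -0.1] turn -0.0 at [ 543.2 -109.9   19.4] F [-2.6  0.4  6.7] w 0.27 g 39.9 t 7.725
```

Emit:
run_rows(moves={"x":[0, 0, 0, 0, 0], "y":[0, 0, 0, 0, 0], "z":[0, 0, 0, 0, 0], "twist":[0, 0, 0, 0, 0]}, finger_gap=1)

```text
time: 8.35
ee_pos: [543.0, -109.7, 18.4]
eef_rot: [-0.0, 0.68, 0.733, -0.0]
ft_force: [0.1, 0.2, -0.8]
gripper_width: 1.004
grasp_force: 0.0
```

Emit:
run_rows(moves={"x":[0, 0, 0, 0, 0], "y":[0, 0, 0, 0, 0], "z":[-20, -60, -105, -125, -130], "twist":[0, 0, 0, 0, 0]})

```text
time: 8.98
ee_pos: [544.1, -109.7, 151.1]
eef_rot: [0.002, 0.68, 0.733, 0.001]
ft_force: [0.3, -0.2, 0.3]
gripper_width: 0.996
grasp_force: 0.0
```

```bash
python3 go.py 502.9 161.5 150 -0.034;python3 look.py w6 >/dev/null
```

```text
tool d [273.6 -20.7   0.6] turn 0.109 at [ 544.1 -109.7  151.1] F [ 0.3 -0.2  0.3] w 0.996 g 0.0 t 8.975
```

View pics/w6.png

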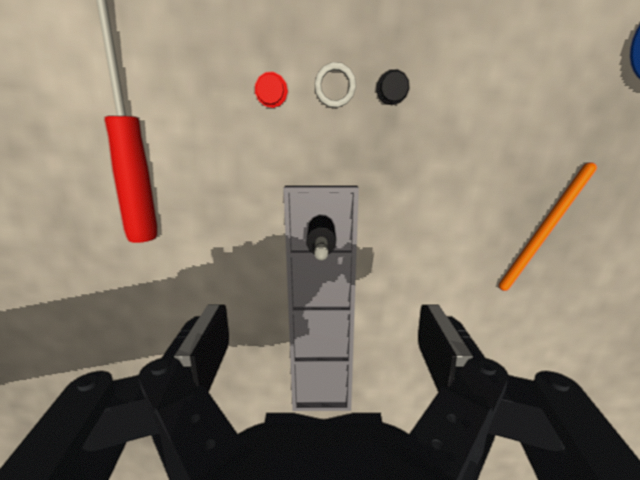

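The jack stands upright in the first cell at (321,235). tray_b's corners are about (285,186), (357,186), (295,408) and (351,408), so I can refine the tray while carrying on to the coupling.

Run:
```python
from h import *
f=np.load("w6.npz");c=cam(f,f);X=ray(c,[[284.5,186],[357.5,186],[294.5,409],[351.5,409]],12)[:,:2];print(X.round(1),X.mean(0))
print(ray(c,(321,253),74),ray(c,(321,240),44))
```

```text
[[ 509.4  -77.1]
 [ 569.3  -72.5]
 [ 529.  -311.7]
 [ 588.9 -307.3]] [ 549.13997422 -192.15090881]
[[ 542.06226777 -109.4673813    74.        ]] [[ 542.0747056  -110.57579257   44.        ]]
```

Emit:
run_rows(moves={"x":[25, 75, 130, 185, 235, 265, 274, 274], "y":[-2, -6, -10, -14, -18, -20, -21, -21], "z":[0, 0, 0, 0, 0, 0, 0, 0], "twist":[0.01, 0.03, 0.05, 0.07, 0.1, 0.109, 0.109, 0.109]})

```text
time: 10.02
ee_pos: [501.3, 161.3, 147.9]
eef_rot: [-0.0, 0.719, 0.695, -0.001]
ft_force: [0.7, -0.5, -0.5]
gripper_width: 0.997
grasp_force: 0.0
```

```bash
python3 go.py 502.9 161.5 23 -0.034
```

```text
tool d [  0.4   1.7 124.9] turn 0.0 at [501.3 161.3 147.9] F [ 0.7 -0.5 -0.5] w 0.997 g 0.0 t 10.025
```

Emit:
run_rows(moves={"x":[0, 0, 0, 0, 0], "y":[1, 1.5, 1.5, 1.5, 1.5], "z":[50, 95, 120, 125, 125], "twist":[0, 0, 0, 0, 0]})

```text
time: 10.65
ee_pos: [503.7, 160.9, 23.7]
eef_rot: [0.0, 0.72, 0.694, 0.0]
ft_force: [0.6, -1.2, -0.5]
gripper_width: 0.998
grasp_force: 0.0
```

Emit:
run_rows(moves={"x":[0, 0, 0, 0, 0, 0], "y":[0, 0, 0, 0, 0, 0], "z":[0, 0, 0, 0, 0, 0], "twist":[0, 0, 0, 0, 0, 0]}, finger_gap=0, grip_force=45)

```text
time: 11.4
ee_pos: [503.5, 162.0, 24.4]
eef_rot: [0.001, 0.719, 0.695, 0.0]
ft_force: [-0.7, -1.3, 5.8]
gripper_width: 0.384
grasp_force: 44.5
```

Emit:
run_rows(moves={"x":[0, 0, 0, 0, 0], "y":[0, 0, 0, 0, 0], "z":[-15, -45, -85, -100, -100], "twist":[0, 0, 0, 0, 0]})

```text
time: 12.02
ee_pos: [503.5, 161.9, 124.4]
eef_rot: [0.001, 0.719, 0.695, 0.001]
ft_force: [0.1, -0.8, -0.9]
gripper_width: 0.381
grasp_force: 44.8
```

```bash
python3 go.py 546.6 -164.3 122 0.075
```

```text
tool d [-324.5   54.2    2.4] turn -0.109 at [503.5 161.9 124.4] F [ 0.1 -0.8 -0.9] w 0.381 g 44.8 t 12.025
```

Emit:
run_rows(moves={"x":[-25, -75, -130, -185, -240, -290, -317, -325], "y":[4, 12, 22, 31, 40, 48, 53, 54], "z":[0, 0, 0, 0, 0, 0, 0, 0], "twist":[-0.01, -0.03, -0.05, -0.07, -0.09, -0.105, -0.109, -0.109]})

```text
time: 13.02
ee_pos: [544.8, -166.9, 121.6]
eef_rot: [-0.001, 0.681, 0.732, -0.001]
ft_force: [-0.2, 0.3, -0.9]
gripper_width: 0.384
grasp_force: 44.8
```

Emit:
run_rows(moves={"x":[0, 0, 0, 0, 0, 0], "y":[0, 0, 0, 0, 0, 0], "z":[20, 60, 85, 95, 98, 98], "twist":[0, 0, 0, 0, 0, 0]})

```text
time: 13.78
ee_pos: [546.5, -164.2, 26.0]
eef_rot: [0.0, 0.68, 0.733, 0.0]
ft_force: [0.0, 0.6, -0.8]
gripper_width: 0.383
grasp_force: 44.8
```

```bash
python3 go.py 546.6 -164.3 21.4 0.075
```

```text
tool d [-0.1  0.1  4.6] turn 0.001 at [ 546.5 -164.2   26. ] F [ 0.   0.6 -0.8] w 0.383 g 44.8 t 13.775
```

Emit:
run_rows(moves={"x":[0, 0, 0, 0], "y":[0, 0, 0, 0], "z":[2, 3.5, 4.5, 4.5], "twist":[0, 0, 0, 0]})

```text
time: 14.28
ee_pos: [546.1, -165.0, 21.4]
eef_rot: [0.0, 0.68, 0.733, -0.0]
ft_force: [-0.8, 0.1, 3.2]
gripper_width: 0.383
grasp_force: 45.1
```

```bash
python3 go.py 546.6 -164.3 21.4 0.075
```

```text
tool d [ 0.6  0.6 -0. ] turn -0.0 at [ 546.1 -165.    21.4] F [-0.8  0.1  3.2] w 0.383 g 45.1 t 14.275
```

Contact at the right height. Release and fetch the barrel.

Emit:
run_rows(moves={"x":[0, 0, 0, 0, 0], "y":[0, 0, 0, 0, 0], "z":[0, 0, 0, 0, 0], "twist":[0, 0, 0, 0, 0]}, finger_gap=1)

```text
time: 14.9
ee_pos: [546.0, -164.8, 21.0]
eef_rot: [0.0, 0.68, 0.733, 0.0]
ft_force: [0.3, 0.7, -0.6]
gripper_width: 0.998
grasp_force: 0.0
```

Emit:
run_rows(moves={"x":[0, 0, 0, 0, 0, 0], "y":[0, 0, 0, 0, 0, 0], "z":[-20, -60, -105, -125, -130, -130], "twist":[0, 0, 0, 0, 0, 0]})

```text
time: 15.65
ee_pos: [545.3, -164.8, 150.3]
eef_rot: [-0.001, 0.68, 0.733, -0.0]
ft_force: [-0.4, -0.1, -0.1]
gripper_width: 1.002
grasp_force: 0.0
```

```bash
python3 look.py w7 >/dev/null; python3 go.py 506.5 217 150 -0.034
```

```text
tool d [383.6  -9.8   0. ] turn 0.109 at [ 545.  -164.8  149.7] F [-0.3 -0.  -0.1] w 1.002 g 0.0 t 15.7
```

View pics/w7.png

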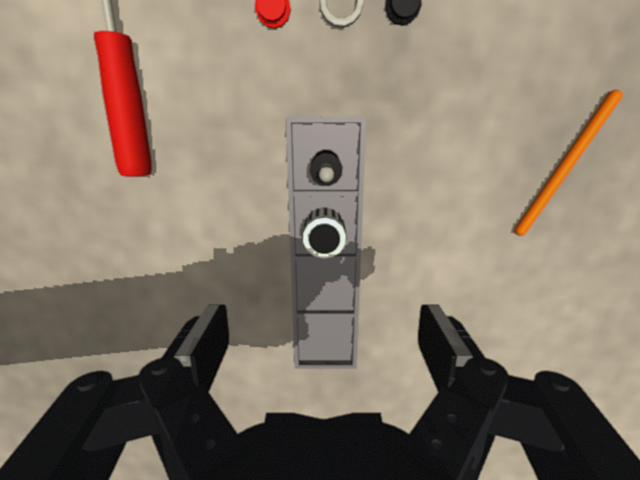

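Jack (325,165) and coupling (324,232) stand in cells 1 and 2.

Emit:
run_rows(moves={"x":[35, 90, 150, 210, 270, 330, 370, 384], "y":[-1, -3, -4, -6, -7, -9, -10, -10], "z":[0, 0, 0, 0, 0, 0, 0, 0], "twist":[0.01, 0.03, 0.05, 0.07, 0.09, 0.1, 0.109, 0.109]})

```text
time: 16.7
ee_pos: [505.6, 220.1, 149.8]
eef_rot: [-0.001, 0.717, 0.697, -0.001]
ft_force: [-0.3, -0.9, 0.2]
gripper_width: 1.001
grasp_force: 0.0
```

Emit:
run_rows(moves={"x":[0, 0], "y":[0, 0], "z":[0, 0], "twist":[0, 0]})

```text
time: 16.95
ee_pos: [507.6, 215.0, 150.2]
eef_rot: [0.0, 0.72, 0.694, -0.001]
ft_force: [0.1, 0.0, 0.4]
gripper_width: 1.001
grasp_force: 0.0
```

```bash
python3 go.py 506.5 217 30 -0.034
```

```text
tool d [  2.2  -1.1 120.2] turn -0.003 at [507.6 215.  150.2] F [0.1 0.  0.4] w 1.001 g 0.0 t 16.95
```

Emit:
run_rows(moves={"x":[2, 2, 2, 2, 2], "y":[-1, -1, -1, -1, -1], "z":[50, 95, 116, 120, 120], "twist":[0, 0, 0, 0, 0]})

```text
time: 17.58
ee_pos: [507.1, 218.6, 31.5]
eef_rot: [0.0, 0.72, 0.694, 0.0]
ft_force: [-0.2, 0.1, 0.8]
gripper_width: 0.999
grasp_force: 0.0
```

Emit:
run_rows(moves={"x":[0, 0, 0, 0, 0, 0], "y":[0, 0, 0, 0, 0, 0], "z":[0, 0, 0, 0, 0, 0], "twist":[0, 0, 0, 0, 0, 0]}, finger_gap=0, grip_force=45)

```text
time: 18.32
ee_pos: [506.6, 219.5, 31.4]
eef_rot: [0.0, 0.719, 0.695, 0.0]
ft_force: [-0.8, -1.4, 5.9]
gripper_width: 0.273
grasp_force: 43.9
```

Emit:
run_rows(moves={"x":[0, 0, 0, 0, 0], "y":[0, 0, 0, 0, 0], "z":[-15, -50, -90, -110, -110], "twist":[0, 0, 0, 0, 0]})

```text
time: 18.95
ee_pos: [507.0, 219.7, 142.2]
eef_rot: [0.001, 0.719, 0.695, 0.001]
ft_force: [0.7, 0.0, -1.3]
gripper_width: 0.271
grasp_force: 44.1
```

```bash
python3 go.py 551 -222.1 140 0.075
```

```text
tool d [-440.    59.2    2. ] turn -0.109 at [507.  219.7 142.2] F [ 0.7  0.  -1.3] w 0.271 g 44.1 t 18.95
```

Emit:
run_rows(moves={"x":[-25, -75, -135, -195, -255, -315, -370, -410], "y":[3, 10, 18, 26, 34, 42, 50, 55], "z":[0, 0, 0, 0, 0, 0, 0, 0], "twist":[-0.01, -0.02, -0.04, -0.05, -0.07, -0.08, -0.1, -0.109]})

```text
time: 19.95
ee_pos: [545.9, -195.4, 138.8]
eef_rot: [-0.001, 0.681, 0.732, -0.001]
ft_force: [0.4, 0.6, 0.2]
gripper_width: 0.266
grasp_force: 44.1
```

Emit:
run_rows(moves={"x":[-22, -29, -29, -29], "y":[3, 4, 4, 4], "z":[0, 0, 0, 0], "twist":[0, 0, 0, 0]})

```text
time: 20.45
ee_pos: [553.7, -218.5, 141.1]
eef_rot: [-0.0, 0.679, 0.734, 0.0]
ft_force: [-0.4, 0.2, -1.1]
gripper_width: 0.273
grasp_force: 44.1
```

```bash
python3 go.py 551 -221 28.4 0.075
```

```text
tool d [ -2.4  -2.9 112.7] turn 0.003 at [ 553.7 -218.5  141.1] F [-0.4  0.2 -1.1] w 0.273 g 44.1 t 20.45
```

Emit:
run_rows(moves={"x":[-2, -2, -2, -2, -2, -2], "y":[-2, -2, -2, -2, -2, -2], "z":[30, 75, 98, 107, 108, 108], "twist":[0, 0, 0, 0, 0, 0]})

```text
time: 21.2
ee_pos: [552.6, -222.8, 34.2]
eef_rot: [0.001, 0.68, 0.733, 0.0]
ft_force: [0.4, 0.4, -0.0]
gripper_width: 0.268
grasp_force: 44.1
```

```bash
python3 go.py 551 -221 28.4 0.075
```

```text
tool d [ 1.9 -1.4  5.8] turn 0.0 at [ 552.6 -222.8   34.2] F [ 0.4  0.4 -0. ] w 0.268 g 44.1 t 21.2
```

Emit:
run_rows(moves={"x":[0, 0, 0, 0, 0], "y":[0, 0, 0, 0, 0], "z":[2, 4, 5.5, 5.5, 5.5], "twist":[0, 0, 0, 0, 0]})

```text
time: 21.82
ee_pos: [551.8, -223.1, 28.5]
eef_rot: [0.0, 0.68, 0.733, -0.0]
ft_force: [-2.6, -0.8, 6.0]
gripper_width: 0.272
grasp_force: 45.0
```

```bash
python3 go.py 551 -221 28.4 0.075
```

```text
tool d [ 2.2 -0.6  0.1] turn -0.0 at [ 551.8 -223.1   28.5] F [-2.6 -0.8  6. ] w 0.272 g 45.0 t 21.825
```

Emit:
run_rows(moves={"x":[0, 0, 0, 0, 0], "y":[0, 0, 0, 0, 0], "z":[0, 0, 0, 0, 0], "twist":[0, 0, 0, 0, 0]}, finger_gap=1)

```text
time: 22.45
ee_pos: [551.7, -222.9, 27.4]
eef_rot: [0.0, 0.68, 0.733, 0.0]
ft_force: [-0.1, -0.2, 0.6]
gripper_width: 1.004
grasp_force: 0.0
```

Emit:
run_rows(moves={"x":[0, 0, 0, 0, 0, 0], "y":[0, 0, 0, 0, 0, 0], "z":[-20, -60, -105, -120, -122, -122], "twist":[0, 0, 0, 0, 0, 0]})

```text
time: 23.2
ee_pos: [550.8, -222.9, 148.5]
eef_rot: [-0.001, 0.68, 0.733, -0.0]
ft_force: [-0.4, -0.3, -0.1]
gripper_width: 0.997
grasp_force: 0.0
```

```bash
python3 look.py w8 >/dev/null; python3 go.py 503.8 278.5 150 -0.034
```

```text
tool d [503.4  -9.1  -1.4] turn 0.109 at [ 550.6 -222.8  148.1] F [-0.9 -0.3 -0.4] w 0.997 g 0.0 t 23.25
```

View pics/w8.png

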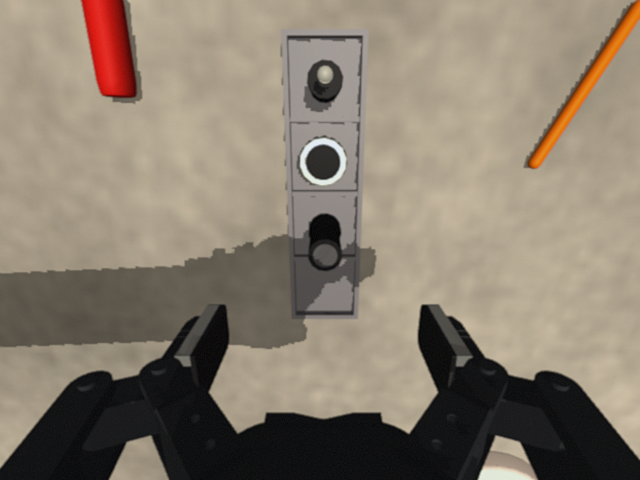

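Jack, coupling and barrel (325,240) stand in cells 1–3. Now the panel.

Emit:
run_rows(moves={"x":[40, 100, 160, 220, 280, 340, 400, 450], "y":[-1, -2, -3, -4, -5, -6, -7, -8], "z":[0, 0, 0, 0, 0, 0, 0, 0], "twist":[0.01, 0.03, 0.05, 0.07, 0.09, 0.1, 0.109, 0.109]})

```text
time: 24.25
ee_pos: [508.7, 227.4, 148.2]
eef_rot: [-0.001, 0.718, 0.696, -0.001]
ft_force: [0.9, -0.9, -0.1]
gripper_width: 1.002
grasp_force: 0.0
```

Emit:
run_rows(moves={"x":[40, 53, 53, 53], "y":[-1, -1, -1, -1], "z":[0, 0, 0, 0], "twist":[0, 0, 0, 0]})

```text
time: 24.75
ee_pos: [511.1, 275.9, 148.7]
eef_rot: [0.0, 0.72, 0.694, -0.001]
ft_force: [0.2, 0.4, -0.1]
gripper_width: 0.997
grasp_force: 0.0
```

```bash
python3 look.py w9 >/dev/null; python3 go.py 503.8 278.5 27 -0.034
```

Run:
```python
from h import *
f=np.load("w3.npz");g=f["pixels"].max(2);print(g[50:96:2,300:336:2])
```

```text
tool d [  2.5  -7.4 121.9] turn -0.003 at [511.2 275.9 148.9] F [ 0.1 -0.4 -0.2] w 1.0 g 0.0 t 24.8
[[194 199 199 199 199 197 199 200 201 205 204 205 205 206 216 224 224 226]
 [235 235 235 235 235 234 233 233 233 231 235 234 234 235 234 235 234 236]
 [233 233 234 223 219 229 230 228 229 222 226 232 234 233 233 233 233 235]
 [233 233 234 212 219 204 125  86 105 166 230 219 232 233 232 233 233 236]
 [233 234 232 216 178  69  47  51  48  54 144 225 228 235 234 233 233 235]
 [233 233 225 195  90  49  52  51  52  52  55 188 223 215 225 232 234 235]
 [234 233 222 177  51  52  52  54  52  51  49 119 225 167 128 195 232 235]
 [233 234 227 179  47  53  51  56  53  52  49  95 225 163 107 182 234 235]
 [234 231 199 179  53  52  52  53  54  55  50 105 221 205 194 216 234 235]
 [233 233 200 213  80  49  53  54 
[... 316 characters left out ...]
179 199 211 234 234 234]
 [233 162  55 107 106  76  70  68  69  68  68 136 206 194 232 233 233 235]
 [214 168  87 115 122 110  87  75  75  79 114 181 207 200 233 234 233 235]
 [232 152 119 104 109 112 117 117 117 114 171 169 189 211 235 234 233 235]
 [234 190 165 159 145 128 110 109 111 127 135  92 161 227 234 233 233 235]
 [233 229 187 162 164 164 163 151 133 134 167 145 180 234 233 233 233 235]
 [232 233 229 185 160 161 163 167 171 170 165 157 190 234 233 233 233 235]
 [232 232 234 230 185 168 169 209 235 236 235 235 234 234 233 233 233 235]
 [235 236 236 237 232 236 236 237 237 237 236 237 236 236 236 237 237 238]
 [171 175 167 166 160 161 160 160 159 162 162 165 165 164 162 166 164 163]]
```

Emit:
run_rows(moves={"x":[1, 1, 1, 1, 1], "y":[-7, -7, -7, -7, -7], "z":[50, 95, 117, 121, 121], "twist":[0, 0, 0, 0, 0]})

```text
time: 25.42
ee_pos: [504.5, 279.0, 29.1]
eef_rot: [0.0, 0.719, 0.695, 0.0]
ft_force: [0.2, 0.4, -0.5]
gripper_width: 1.002
grasp_force: 0.0
```

Emit:
run_rows(moves={"x":[0, 0, 0, 0, 0, 0], "y":[0, 0, 0, 0, 0, 0], "z":[0, 0, 0, 0, 0, 0], "twist":[0, 0, 0, 0, 0, 0]}, finger_gap=0, grip_force=45)

```text
time: 26.18
ee_pos: [504.1, 279.6, 29.0]
eef_rot: [0.0, 0.719, 0.695, 0.0]
ft_force: [0.3, -1.1, 5.2]
gripper_width: 0.245
grasp_force: 43.9
```

Emit:
run_rows(moves={"x":[0, 0, 0, 0, 0], "y":[0, 0, 0, 0, 0], "z":[-15, -50, -90, -110, -110], "twist":[0, 0, 0, 0, 0]})

```text
time: 26.8
ee_pos: [504.4, 279.8, 139.7]
eef_rot: [0.0, 0.719, 0.695, 0.001]
ft_force: [0.1, 0.1, -1.1]
gripper_width: 0.246
grasp_force: 44.0
```

```bash
python3 go.py 555.3 -280 138 0.075
```

```text
tool d [-557.7   70.     1.2] turn -0.109 at [504.4 279.8 139.7] F [ 0.1  0.1 -1.1] w 0.246 g 44.0 t 26.8
```

Emit:
run_rows(moves={"x":[-25, -75, -135, -195, -255, -315, -375, -435], "y":[3, 10, 17, 24, 32, 40, 47, 55], "z":[0, 0, 0, 0, 0, 0, 0, 0], "twist":[-0.01, -0.02, -0.04, -0.05, -0.07, -0.08, -0.1, -0.109]})

```text
time: 27.8
ee_pos: [542.7, -159.1, 136.7]
eef_rot: [-0.001, 0.68, 0.733, -0.001]
ft_force: [1.4, 0.3, 0.3]
gripper_width: 0.242
grasp_force: 44.0
```

Emit:
run_rows(moves={"x":[-55, -95, -117, -122, -122, -122], "y":[7, 12, 15, 15, 15, 15], "z":[0, 0, 0, 0, 0, 0], "twist":[0, 0, 0, 0, 0, 0]})

```text
time: 28.55
ee_pos: [568.2, -275.4, 138.6]
eef_rot: [-0.0, 0.679, 0.734, 0.0]
ft_force: [0.2, 0.1, -0.5]
gripper_width: 0.246
grasp_force: 44.0
```

```bash
python3 go.py 555.3 -280 26 0.075
```

```text
tool d [ -3.7 -13.3 112.6] turn 0.003 at [ 568.2 -275.4  138.6] F [ 0.2  0.1 -0.5] w 0.246 g 44.0 t 28.55
```

Emit:
run_rows(moves={"x":[-3, -3, -3, -3, -3, -3, -3], "y":[-12, -12, -12, -12, -12, -12, -12], "z":[10, 40, 78, 98, 107, 108, 108], "twist":[0, 0, 0, 0, 0, 0, 0]})

```text
time: 29.42
ee_pos: [557.2, -281.8, 31.6]
eef_rot: [0.001, 0.68, 0.733, 0.0]
ft_force: [0.9, 0.8, -0.7]
gripper_width: 0.243
grasp_force: 44.0
```

```bash
python3 go.py 555.3 -280 26 0.075
```

```text
tool d [ 2.  -1.7  5.6] turn 0.0 at [ 557.2 -281.8   31.6] F [ 0.9  0.8 -0.7] w 0.243 g 44.0 t 29.425
```

Emit:
run_rows(moves={"x":[1, 1, 1, 1, 1], "y":[-1, -1, -1, -1, -1], "z":[2, 4, 5.5, 5.5, 5.5], "twist":[0, 0, 0, 0, 0]})

```text
time: 30.05
ee_pos: [555.4, -280.8, 26.0]
eef_rot: [0.0, 0.68, 0.733, -0.0]
ft_force: [-3.1, 0.4, 5.9]
gripper_width: 0.244
grasp_force: 44.7
```

```bash
python3 go.py 555.3 -280 26 0.075
```

```text
tool d [ 0.8  0.  -0. ] turn -0.0 at [ 555.4 -280.8   26. ] F [-3.1  0.4  5.9] w 0.244 g 44.7 t 30.05
```

Release, lift and look from farther back.

Emit:
run_rows(moves={"x":[0, 0, 0, 0, 0], "y":[0, 0, 0, 0, 0], "z":[0, 0, 0, 0, 0], "twist":[0, 0, 0, 0, 0]}, finger_gap=1)

```text
time: 30.68
ee_pos: [555.3, -280.7, 24.9]
eef_rot: [-0.0, 0.68, 0.733, 0.0]
ft_force: [-0.2, -0.5, 0.3]
gripper_width: 0.993
grasp_force: 0.0
```

Emit:
run_rows(moves={"x":[0, 0, 0, -20, -40, -60, -60, -60], "y":[0, 0, 0, 0, 0, 0, 0, 0], "z":[-20, -60, -110, -160, -200, -230, -230, -230], "twist":[0, 0, 0, 0, 0, 0, 0, 0]})

```text
time: 31.68
ee_pos: [559.4, -339.6, 255.1]
eef_rot: [-0.0, 0.68, 0.733, 0.0]
ft_force: [1.1, 0.1, 0.5]
gripper_width: 1.0
grasp_force: 0.0
```

```bash
python3 look.py w10 >/dev/null
```

Run:
```python
from h import *
f=np.load("w10.npz");c=cam(f,f);y=.075;ex=np.array([np.cos(y),np.sin(y)]);ey=np.array([-ex[1],ex[0]]);B=np.array([548.9,-193.2])
im=f["pixels"][:,:,::-1].copy()
for b,z in((87,44),(29,40),(-29,68),(-87,54)):
    u=proj(c,[*(B+b*ey),z])[0];print(u.round(0));cv2.drawMarker(im,tuple(int(v) for v in u),(0,0,255),0,8,1)
cv2.imwrite("pics/w10m.png",im)
```

```text
[326. -66.]
[325.  16.]
[325.  83.]
[325. 150.]
```

View pics/w10m.png

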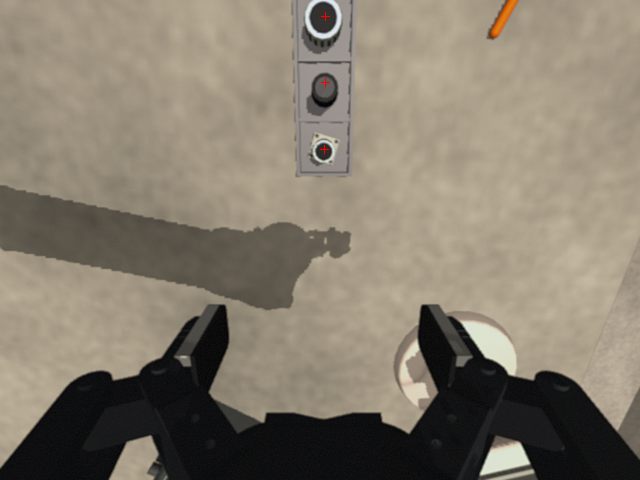

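Coupling (323,17), barrel (325,88) and panel (323,151) stand upright within about 6 mm of their predicted cell centres. The jack is out of this picture, but it stood in its cell in the earlier views.

```bash
python3 -c "
from station import bot
print(bot.hand_in())"
```

```text
the job is handed in; nothing more can be done
None
```

I moved all four parts into tray_b in mirrored order, each released upright in its cell, and handed the job in at about 32 s; the hand-in gave no verdict.

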